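Roll the ball candles into their dimples

TASK

The round pale tin is in the way on the wooden finishing board: take it off and stand it upright on the bare worktop. Without picking them up, gently roll the two wax ball candles along the board, the plum one into the plum-ringed dimple and the aqua one into the aqua-ringed dimple, so that both stay put. Do not squeeze the soft wax, and leave the other things beside the board where they are.

Things in the scene. Friction and masses are not known exactly. Their poses are not given: they have to be found in the camera images.
- board: Light wooden board, 250 mm (its x) by 290 mm (its y), fixed. Origin: centre of its underside, z up. Deck 14 mm above the worktop; round the edge a 10 mm wide rim, top 20 mm above the worktop. Dimples in its +x half (far from the robot), balls start in its -x half. The worktop to its left is bare for 200 mm past its edge (where x is 0.42 to 0.62 m from the robot's base).
- plum_dimple (a point): Centre of the plum-ringed dimple, at deck height (14 mm above the worktop): a round hollow 38 mm across and 9 mm deep in the deck. A ball that rolls over it drops about 7 mm and rests on its edge. In the board's frame at x +60, y +65 mm.
- aqua_dimple (a point): Centre of the aqua-ringed dimple, the same as the plum one; in the board's frame at x +60, y -65 mm.
- plum_ball_center (a point): Centre of the dark plum wax ball candle, 60 mm in diameter, about 0.1 kg, rolls freely; its centre is 44 mm above the worktop while on the deck and about 37 mm when in a dimple. It keeps rolling a few centimetres when pushed fast. The axes of the point turn with the ball.
- aqua_ball_center (a point): Centre of the aqua (turquoise) wax ball candle, otherwise the same as the plum one. Which ball starts on the left varies.
- wick_tin_middle (a point): Middle (half-way up, 21 mm above its foot) of the round pale grey lidded tin (lid fixed, 62 mm across, 12 mm high; body below it 59 mm), 42 mm high, under 0.2 kg, that starts upright on the far half of the board's deck, over or between the dimples; grip it round the outside from above, best with the fingers closing along the board's y. Its z points up.
- square_mould_middle (a point): Middle of a plum square mould, 67 x 79 x 36 mm, standing on the worktop to the right of the board; leave it.
- heart_mould_middle (a point): Middle of an ivory heart mould, 50 x 55 x 44 mm, on the worktop to the right of the board; leave it.
There are look-alikes about, which are no part of the job. What is meant by the part that bears aqua_ball_center is not blue or orange, and is the larger of those in its own colour.

How it is judged:
By the outcome, as a careful person would: the job done as asked, in the order asked, and still so for the second after the job is handed in, with the robot touching nothing.
It also fails if it takes over 72 s, if anything falls off the work surface, if the arm or the gripper's body presses on something with over 40 N, if the wrist force passes 120 N, or if a joint passes its speed limit or range.

ROBOT

A 7-joint arm with a two-finger parallel gripper is mounted at the origin on a cart in front of the work surface, level with it; the furniture and walls round the work are solid. World frame = base frame: x ahead of the robot, y to its left, z up, the work surface at z = 0. Lengths are in m, angles in rad, forces in N, time in s.
With the tool pointing down it reaches from about 0.425 to 0.975 m from the base axis. Payload 16.7 kg.
Tool frame: the origin (TCP) lies between the finger pads; the fingertips stand 14 mm ahead of it and the grasp point (between the pads) lies 5 mm behind it; x points along the fingers, y is the direction in which the jaws open and shut, and the axes are right-handed (so a half turn about x gives the same grasp; the last joint's range is limited). The gripper opens to 85 mm and grips with 20 to 120 N. Pads are 22 mm wide; open, the fingers measure 114 mm over their backs; the gripper's body (76 mm by 85 mm) begins 54 mm behind the grasp point. The pads swing forward as they close: fully open they stand 13 mm farther back than shut.
Start: joints at [-1.321, 0.426, 0.074, 1.606, -0.034, 1.111, -0.067], TCP at [0.262, 0.622, 0.245] pointing down, gripper open.
Joint ranges: [-2.85, 2.85], [-0.5, 2.14], [-1.23, 1.37], [0.21, 2.46], [-1.02, 4.16], [0.16, 2.05], [-2.73, 2.73]. Speed limits (rad/s): [1.89, 1.89, 2.39, 2.39, 3.01, 3.01, 3.01].

INTERFACE

Orientations are given as a rotation vector (axis times angle).
In Python, from plant import * gives the robot as it stands. The module is installed in compiled form; this text tells all that it offers. Calls block until the motion is done:
- move_pose(position, orientation): joint-space move of the TCP to a pose.
- move_l(position, attitude=None, vel=0.15): straight line of the TCP; attitude=None keeps the orientation; vel is the mean speed in m/s.
- move_joints(angles): joint-space move.
- grip(opening, f_grip=None): finger opening in m; f_grip is the grip in N (None keeps the last); returns when the fingers have stopped.
- hold(seconds).
- inverse_kinematics(position, orientation): joint angles nearest the present ones, or None.
- read_camera(name): name is "side" or "top" or "wrist"; returns the picture (384x512x3 uint8, blue, green, red); there is no depth.
- get_calibration(name): a dict with "fx", "fy", "cx", "cy" (pixels), "k1" (the pictures are not rectified: a ray, as slopes to the right and down, at radius r is drawn at 1 + k1 r^2 times it, then the intrinsics apply), "R" (3x3) and "t" (3): a world point X has camera coordinates R X + t. Camera axes: x right, y down, z forward; pixel columns grow to the right and rows downward; lengths in m; the calibration is good to about 2 mm. A picture is of the moment at which its call begins: read the wrist's pose just before it. get_calibration takes no time and is no camera call; for the wrist camera it gives the pose at the moment of the call.
A pose or a line that the arm cannot do raises PlanningError and nothing moves.
- hand_in(): hands the job in, once; it reports no verdict.
Readings, each from a call of its own:
- get_time(): time.
- get_joints(): joint angles.
- get_qvel(): joint speeds.
- get_joint_torque(): joint torques, N m.
- get_position(): TCP position.
- get_tcp_rot(): TCP orientation.
- get_ft_force(): force on the tool from outside, world axes, zero at the start.
- get_moment(): the same for the moment, N m.
- get_gripper_width(): finger opening in m.
Only numpy, scipy, OpenCV 4.12 (cv2) and the standard library are available. Lean on these libraries where they do the work, as an engineer would, in place of code of your own. Each camera call takes 0.05 s, during which the arm holds its last target.

## Working session

There is one attempt and no reset: what is moved stays moved. The work goes in short steps, each a Python script; the robot and the scene stay as the last script left them, time stands still between calls to the robot, and variables do not carry over. Pictures are saved under pics/ and viewed, and the job is handed in when it is done.

```bash
mkdir -p pics; ls; python3 - <<'E'
from plant import *
import cv2
print(get_time())
for n in ("top","side"):
    cv2.imwrite(f"pics/{n}0.png",read_camera(n)); c=get_calibration(n); print(n,c)
print(get_position(),get_tcp_rot(),get_gripper_width())
E
```

```text
pics
0.0
top {'fx': 384.78920390549723, 'fy': 384.78920390549723, 'cx': 250.11936469181967, 'cy': 185.91561545219395, 'k1': -0.02515888321858784, 'R': array([[-1.84780614e-02, -9.99826291e-01, -2.43901280e-03],
       [-9.94733076e-01,  1.86298081e-02, -1.00792049e-01],
       [ 1.00819978e-01,  5.63725043e-04, -9.94904525e-01]]), 't': array([-0.03632573,  0.51144145,  1.01900308])}
side {'fx': 483.4546372897665, 'fy': 483.4546372897665, 'cx': 259.8837416089751, 'cy': 181.28164501260864, 'k1': -0.005722093434210753, 'R': array([[ 0.9990099 ,  0.04334503,  0.01002171],
       [ 0.03565816, -0.64543686, -0.76298083],
       [-0.02660304,  0.76258276, -0.64634342]]), 't': array([-4.95131601e-01,  2.13621532e-04,  1.37740438e+00])}
[0.26198894 0.62168985 0.24468029] [ 0.31193621  1.54821236 -0.31378015] 0.08540771107795259
```

View pics/top0.png

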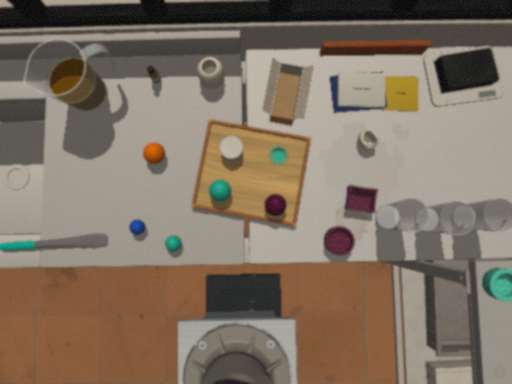

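View pics/side0.png

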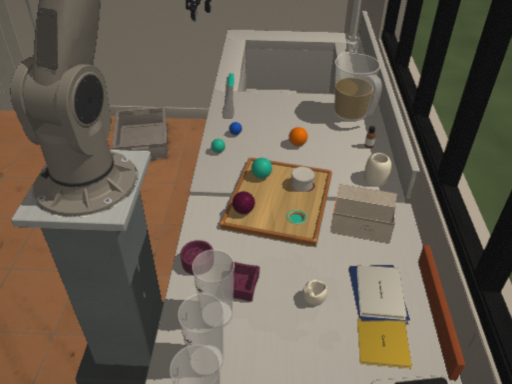

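```bash
cat > h.py <<'E'
import numpy as np, cv2
from plant import *
def ray(c,px):
    px=np.atleast_2d(np.asarray(px,float))
    d=np.stack([(px[:,0]-c["cx"])/c["fx"],(px[:,1]-c["cy"])/c["fy"]],1)
    u=d.copy()
    for _ in range(20): u=d/(1+c["k1"]*(u**2).sum(1,keepdims=True))
    R=np.array(c["R"]);t=np.array(c["t"])
    D=np.c_[u,np.ones(len(u))]@R
    return -R.T@t, D/np.linalg.norm(D,axis=1,keepdims=True)
def onz(c,px,z):
    o,D=ray(c,px); return o+D*((z-o[2])/D[:,2])[:,None]
def proj(c,X):
    P=np.atleast_2d(X)@np.array(c["R"]).T+np.array(c["t"]); u=P[:,:2]/P[:,2:]
    u=u*(1+c["k1"]*(u**2).sum(1,keepdims=True)); return u*[c["fx"],c["fy"]]+[c["cx"],c["cy"]]
def tri(c1,p1,c2,p2):
    o1,d1=ray(c1,p1);o2,d2=ray(c2,p2);d1=d1[0];d2=d2[0]
    A=np.stack([d1,-d2],1);s=np.linalg.lstsq(A,o2-o1,rcond=None)[0]
    a=o1+s[0]*d1;b=o2+s[1]*d2
    return (a+b)/2,np.linalg.norm(a-b)
def blob(im,hlo,hhi,smin,vmin,vmax=255,roi=None,smax=255):
    h=cv2.cvtColor(im,cv2.COLOR_BGR2HSV); m=cv2.inRange(h,(hlo,smin,vmin),(hhi,smax,vmax))
    if roi:
        k=np.zeros_like(m);k[roi[1]:roi[3],roi[0]:roi[2]]=255;m&=k
    return m
def comps(m,amin=30):
    n,l,s,c=cv2.connectedComponentsWithStats(m)
    return [(c[i].round(1).tolist(),s[i].tolist()) for i in range(1,n) if s[i][4]>=amin]
E
python3 - <<'E'
from h import *
for n,(x0,y0,x1,y1) in dict(top=(120,110,330,260),side=(200,110,345,250)).items():
    im=cv2.imread(f"pics/{n}0.png"); 
    cv2.imwrite(f"pics/{n}0c.png",cv2.resize(im[y0:y1,x0:x1],None,fx=3.8,fy=3.8,interpolation=cv2.INTER_CUBIC))
    roi=(190,115,315,230) if n=="top" else (215,150,340,245)
    print(n,"aqua",comps(blob(im,75,95,100,40)))
    print("plum",comps(blob(im,140,178,60,15)))
    print("pale",comps(blob(im,0,180,0,110,roi=roi,smax=40)))
    wood=blob(im,5,22,70,50,roi=roi)
    cs,_=cv2.findContours(wood,cv2.RETR_EXTERNAL,cv2.CHAIN_APPROX_NONE); cc=max(cs,key=cv2.contourArea)
    hull=cv2.convexHull(cc); print("board",cv2.approxPolyDP(hull,8,True)[:,0].tolist(), cv2.contourArea(hull))
E
```

```text
top aqua [([278.0, 155.2], [272, 150, 13, 12, 115]), ([219.5, 190.1], [210, 180, 20, 21, 321]), ([172.9, 243.0], [166, 236, 15, 15, 177]), ([17.4, 245.3], [0, 241, 35, 9, 255]), ([499.0, 283.6], [484, 269, 28, 32, 753])]
plum [([361.0, 198.7], [346, 186, 31, 27, 654]), ([274.9, 204.6], [266, 195, 19, 20, 298]), ([339.0, 240.6], [325, 227, 29, 29, 661])]
pale [([201.8, 140.1], [190, 115, 53, 89, 1071]), ([294.0, 169.1], [245, 115, 70, 115, 2116]), ([231.1, 147.6], [221, 137, 21, 22, 373]), ([212.9, 221.5], [190, 206, 53, 24, 812])]
board [[209, 119], [310, 138], [294, 226], [244, 229], [191, 206]] 10159.5
side aqua [([230.5, 79.8], [228, 74, 6, 13, 66]), ([217.8, 145.1], [212, 139, 13, 14, 143]), ([261.3, 167.5], [252, 158, 20, 20, 314]), ([296.3, 218.4], [290, 214, 13, 10, 88])]
plum [([243.1, 202.2], [233, 192, 21, 22, 354]), ([192.3, 253.0], [180, 241, 33, 33, 516]), ([244.4, 280.4], [233, 262, 26, 39, 792])]
pale [([282.5, 175.4], [215, 150, 125, 95, 3138]), ([303.4, 176.0], [293, 167, 20, 23, 284]), ([236.5, 230.1], [215, 195, 83, 50, 968])]
board [[249, 157], [331, 170], [316, 244], [220, 228]] 7114.5
```

```bash
ls pics
```

```text
side0.png
side0c.png
top0.png
top0c.png
```

View pics/top0c.png

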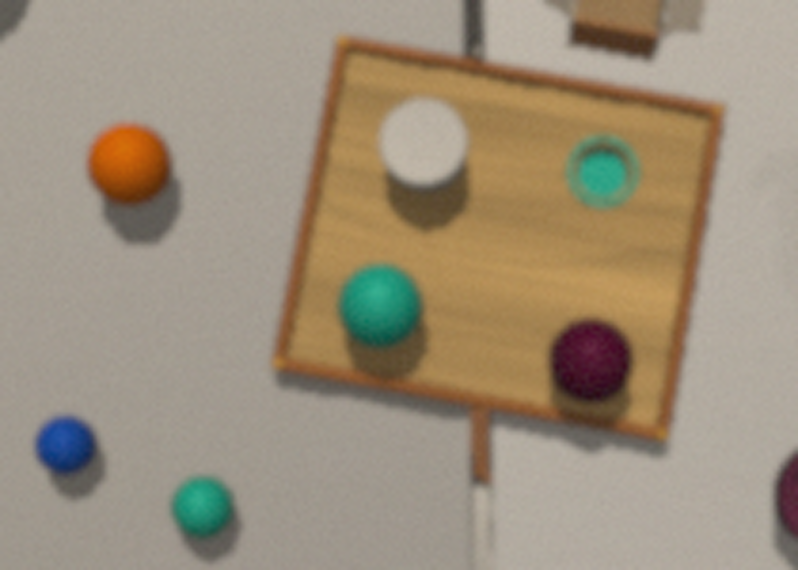

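View pics/side0c.png

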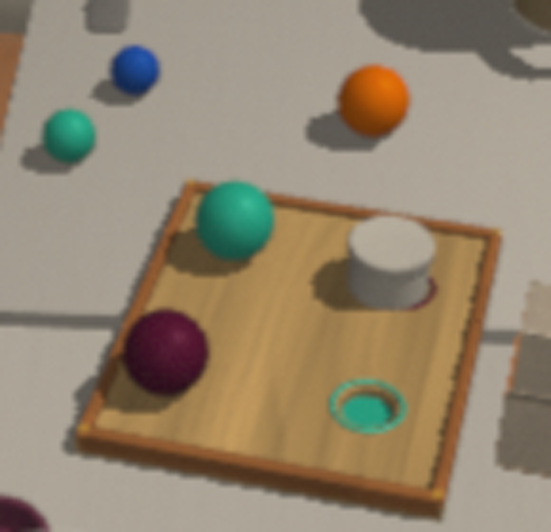

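Aqua ball candidates in the top view: the ball at (219.5,190), 20 px across, the ball at (173,243), 15 px, the blue ball at (137,227) and the orange ball at (153,153). The first is meant: it is aqua, the larger of the two, and on the board. The crop confirms this. The tin covers the plum dimple, and the two balls have to swap sides.

```bash
python3 - <<'E'
from h import *
T=get_calibration("top");S=get_calibration("side")
ct=np.array([(342,40),(722,105),(662,437),(278,365)])/3.8+[120,110]-0.37
cs=np.array([(190,184),(499,233),(440,513),(80,437)])/3.8+[200,110]-0.37
loc=np.array([(125,145),(125,-145),(-125,-145),(-125,145)])/1e3
for c,p in((T,ct),(S,cs)):
    W=onz(c,p,.02)[:,:2]; 
    # similarity fit
    m=W.mean(0); A=(loc-loc.mean(0)).T@(W-m); th=np.arctan2(A[0,1]-A[1,0],A[0,0]+A[1,1])
    R=np.array([[np.cos(th),-np.sin(th)],[np.sin(th),np.cos(th)]])
    print("board",m,np.degrees(th),"res mm",((W-m-loc@R.T)*1e3).round(1).tolist())
    for n,l in (("plum d",(.06,.065)),("aqua d",(.06,-.065))):print(n,m+R@l)
print("aq dimple ring top",onz(T,[[120+603/3.8,110+172/3.8]],.014),"side",onz(S,[[200+368/3.8,110+405/3.8]],.014))
print("aqua",onz(T,[[219.8,190.2]],.044),onz(S,[[261.6,167.8]],.044),tri(T,[219.8,190.2],S,[261.6,167.8]))
print("plum",onz(T,[[275.2,204.8]],.044),onz(S,[[243.5,202.7]],.044),tri(T,[275.2,204.8],S,[243.5,202.7]))
print("tin lid top",onz(T,[[120+424/3.8,110+142/3.8]],.056),onz(S,[[200+391/3.8,110+245/3.8]],.056))
print("orange",onz(T,[[153.5,153.5]],.03),"blue",onz(T,[[137,227]],.02),"small",onz(T,[[173,243]],.02))
E
```

```text
board [ 0.55119103 -0.0501634 ] -11.476734841281512 res mm [[-5.3, -3.7], [-1.3, 4.1], [4.0, 5.3], [2.6, -5.8]]
plum d [0.62292442 0.00159877]
aqua d [ 0.59705831 -0.12580196]
board [ 0.55045222 -0.05677487] 78.19716792177003 res mm [[26.1, 13.7], [-20.3, 25.4], [-26.5, -17.7], [20.6, -21.5]]
plum d [0.49909916 0.01525195]
aqua d [ 0.62635061 -0.01133883]
aq dimple ring top [[ 0.59567991 -0.12647721  0.014     ]] side [[ 0.59710505 -0.12541049  0.014     ]]
aqua [[0.49886882 0.03517522 0.044     ]] [[0.49851536 0.03471206 0.044     ]] (array([0.49869971, 0.03517843, 0.04366417]), np.float64(0.00040050681714196246))
plum [[ 0.45720886 -0.11147784  0.044     ]] [[ 0.45760919 -0.11228228  0.044     ]] (array([ 0.45739619, -0.11150758,  0.0432572 ]), np.float64(0.0003009940998963617))
tin lid top [[0.61176017 0.0016355  0.056     ]] [[ 0.61297681 -0.00314744  0.056     ]]
orange [[0.60426479 0.2166429  0.03      ]] blue [[0.4051258  0.26270868 0.02      ]] small [[0.36052864 0.16486243 0.02      ]]
```

```bash
cat >> h.py <<'E'
from scipy.spatial.transform import Rotation as Ro
TH=np.radians(-11.48); B0=np.array([.551,-.0502]); BR=np.array([[np.cos(TH),-np.sin(TH)],[np.sin(TH),np.cos(TH)]])
def down(d):
    y=np.array([d[0],d[1],0.]);y/=np.linalg.norm(y);x=np.array([0,0,-1.])
    return Ro.from_matrix(np.stack([x,y,np.cross(x,y)],1)).as_rotvec()
def best(p,d):
    q0=np.array(get_joints());o=[]
    for s in(1,-1):
        r=down(s*np.asarray(d)); q=inverse_kinematics(p,r)
        if q is not None: o.append((np.abs(np.array(q)-q0).max(),r))
    return min(o,key=lambda a:a[0])[1]
def snap(n,tag):
    im=read_camera(n);cv2.imwrite(f"pics/{n}{tag}.png",im);return im
E
python3 - <<'E'
from h import *
by=BR@[0,1]
p=[.6123,-.001,.17]
for pp in ([.6123,-.001,.045],[.49,.2,.031]):
    for s in (1,-1): print(inverse_kinematics(pp,down(s*by)))
r=best(p,by); grip(.085,30); move_pose(p,r); print(get_time(),get_position())
snap("wrist","1");snap("top","1")
E
```

```text
[-0.33345978  0.5856588   0.3024444   1.90663793 -0.26242982  0.6875192
  1.49605007]
[-0.55942912  0.6578201   0.61702177  1.92001019 -0.55314278  0.73874005
 -1.39081546]
[-0.66595302  0.49867164  0.19297419  2.09577479 -0.17305559  0.56173769
  1.0213098 ]
[-0.99801821  0.58234638  0.62181496  2.11434326 -0.58508427  0.61885355
 -1.73501509]
2.8583 [ 6.12409641e-01 -2.21142696e-05  1.69906980e-01]
```

View pics/wrist1.png

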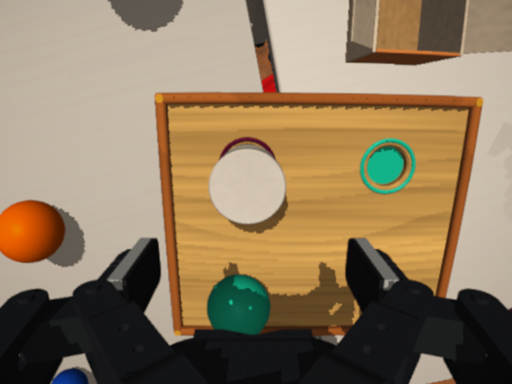

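The wrist view shows the tin lid at (247,187), partly over the plum ring, the aqua dimple at (388,167) and the aqua ball at (239,305). I'll cross-check these and then grip.

```bash
python3 - <<'E'
from h import *
W=get_calibration("wrist")
print("tin",onz(W,[[247,187]],.056),"dimp",onz(W,[[388,167]],.014))
cs=np.array([(159,98),(479,101)]);print("far corners",onz(W,cs,.02), "pred",B0+np.array([[.12,.14],[.12,-.14]])@BR.T)
print("aqua",onz(W,[[239,306]],.044))
E
```

```text
tin [[0.61477534 0.00419291 0.056     ]] dimp [[ 0.59650694 -0.12499676  0.014     ]]
far corners [[ 0.6974723   0.06467496  0.02      ]
 [ 0.64199538 -0.21066563  0.02      ]] pred [[ 0.69646293  0.06311609]
 [ 0.64073569 -0.2112823 ]]
aqua [[0.49902885 0.03609667 0.044     ]]
```

```bash
python3 - <<'E'
from h import *
by=BR@[0,1]
x,y=.6133,.002
r=get_tcp_rot()
move_l([x,y,.09],vel=.12); move_l([x,y,.044],vel=.06); print("F",get_ft_force())
grip(.05,30); print("w",get_gripper_width(),get_ft_force())
move_l([x,y,.16],vel=.12); print("w",get_gripper_width(),get_ft_force(),get_time())
r=best([.49,.2,.16],by); move_pose([.49,.2,.16],r); move_l([.49,.2,.06],vel=.12)
snap("side","2"); print(get_time())
E
```

```text
F [-0.21028602  0.92076169  0.54047396]
w 0.061188466722324635 [-2.53804124  0.44719911  7.87913362]
w 0.06132064238019014 [-0.85194456  0.72937531 -0.67645646] 6.1583
8.1167
```

View pics/side2.png

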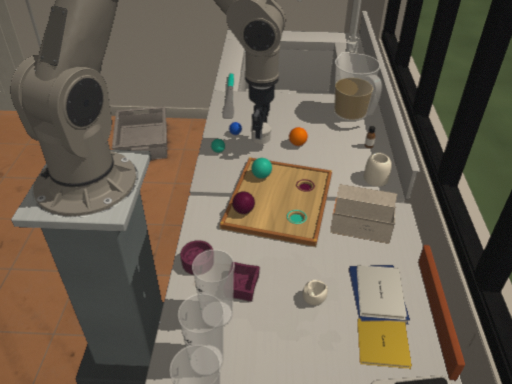

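Tin is held at about (263,128), and the plum ring is uncovered at (306,186). Now I'll lower it until it touches.

```bash
python3 - <<'E'
from h import *
move_l([.49,.2,.034],vel=.06)
z=.034
hold(.1); f0=get_ft_force()[2]
while z>.027:
    z-=.001; move_l([.49,.2,z],vel=.02); f=get_ft_force()[2]-f0
    if f>2.5: break
print(z,f,get_time())
grip(.085); hold(.1)
move_l([.49,.2,.14],vel=.15)
p=[.4988,.0355,.13]
d=(BR@[.06,-.065]+B0)-np.array(p[:2])
r=best(p,d); move_pose(p,r)
snap("top","3");snap("side","3");snap("wrist","3");print(get_time())
W=get_calibration("wrist");np.save("W3.npy",W,allow_pickle=True)
E
python3 - <<'E'
import cv2,numpy as np
a=cv2.imread("pics/top3.png")[100:270,110:320];b=cv2.imread("pics/side3.png")[100:270,180:390]
c=cv2.imread("pics/wrist3.png")
cv2.imwrite("pics/cmb3.png",np.hstack([cv2.resize(np.vstack([a,b]),None,fx=1.6,fy=1.6),cv2.resize(c,(450,544))]))
E
```

```text
0.03 17.510102860109203 9.8
12.2083
```

View pics/cmb3.png

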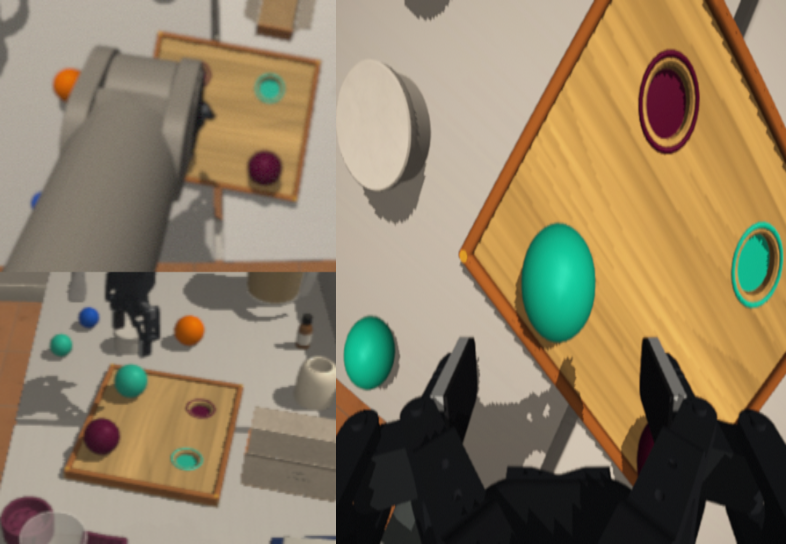

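The tin stands upright on the worktop. The jaw axis lines up with the path from the aqua ball to the aqua ring. Next I'll refine the positions and start the caged roll.

```bash
python3 - <<'E'
from h import *
S=get_calibration("side");W=get_calibration("wrist")
im=cv2.imread("pics/wrist3.png");print(comps(blob(im,75,95,100,40),200))
print(comps(blob(im,140,178,60,15),200))
s=cv2.imread("pics/side3.png");print(comps(blob(s,75,95,100,40)))
for c in comps(blob(im,75,95,100,40),200): print(onz(W,[np.add(c[1][:2],np.array(c[1][2:4])/2)],.044),onz(W,[np.add(c[1][:2],np.array(c[1][2:4])/2)],.014))
print(onz(S,[[261.6,167.8]],.044), B0+BR@[.06,-.065], B0+BR@[.06,.065],get_position(),get_gripper_width())
# plum ring and aqua ring by ellipse px in wrist
print(onz(W,[[(669-336)/450*512,101/544*384],[(757-336)/450*512,264/544*384]],.014))
E
```

```text
[([478.7, 185.7], [450, 157, 59, 60, 581]), ([252.6, 199.2], [212, 158, 83, 83, 5398]), ([474.8, 185.3], [457, 166, 36, 40, 1081]), ([37.3, 248.8], [9, 224, 58, 51, 2317])]
[([378.6, 70.2], [345, 36, 68, 72, 727]), ([375.3, 72.4], [354, 49, 44, 48, 1674]), ([351.3, 315.6], [343, 299, 20, 37, 367])]
[([230.5, 79.8], [228, 74, 6, 13, 66]), ([217.8, 145.0], [212, 139, 13, 13, 141]), ([261.3, 167.5], [252, 158, 20, 20, 313]), ([296.4, 218.4], [290, 214, 13, 10, 87])]
[[ 0.59317521 -0.10060518  0.044     ]] [[ 0.59811921 -0.12477423  0.014     ]]
[[0.49922954 0.03609101 0.044     ]] [[0.49106464 0.03099614 0.014     ]]
[[ 0.59187969 -0.09701766  0.044     ]] [[ 0.59664291 -0.12068612  0.014     ]]
[[0.37737971 0.15750437 0.044     ]] [[0.35221224 0.16935116 0.014     ]]
[[0.49851536 0.03471206 0.044     ]] [ 0.59686297 -0.12584118] [0.62273634 0.00155807] [0.49879885 0.03652639 0.12972636] 0.08485920464641153
[[ 0.6244213   0.00335248  0.014     ]
 [ 0.59830459 -0.1240011   0.014     ]]
```

```bash
cat >> h.py <<'E'
PD=np.array([.6232,.0020]); AD=np.array([.5969,-.1255])
E
python3 - <<'E'
from h import *
b=np.array([.499,.0355]); d=AD-b; d/=np.linalg.norm(d)
move_l([*b,.085],vel=.12); move_l([*b,.036],vel=.06); print(get_ft_force(),get_gripper_width(),get_time())
hold(.1)
m=b+.09*d
move_l([*m,.036],vel=.035); print(get_ft_force(),get_time()); snap("side","4");snap("wrist","4")
E
python3 - <<'E'
import cv2,numpy as np
b=cv2.imread("pics/side4.png")[130:260,200:350]
c=cv2.imread("pics/wrist4.png")
cv2.imwrite("pics/cmb4.png",np.hstack([cv2.resize(b,(443,384)),c[:,80:430]]))
E
```

```text
[0.08009649 0.5891901  0.28193569] 0.08497507690484588 13.7
[-0.34118072 -0.27072465 -0.24599048] 16.525
```

View pics/cmb4.png

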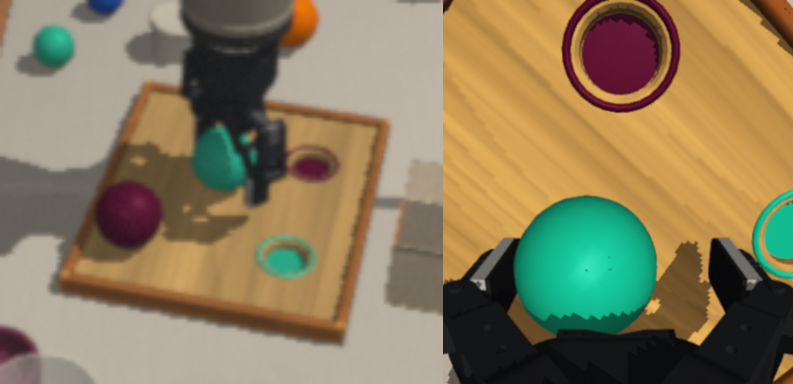

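```bash
python3 - <<'E'
from h import *
W=get_calibration("wrist"); P=np.array(get_position())[:2]
b=np.array([.499,.0355]); d=AD-b; d/=np.linalg.norm(d); n=np.array([-d[1],d[0]])
x=onz(W,[[222,268]],.044)[0][:2]; print(x,(x-P)@d,(x-P)@n,(x-AD)@d,(x-AD)@n)
E
```

```text
[ 0.53825009 -0.0303546 ] -0.013261459076899572 -0.0006865012272867267 -0.1117676095226234 -0.0006787804057001787
```

Lateral error is under 1 mm, with the ball resting on the trailing pad. I'll continue into the dimple.

```bash
python3 - <<'E'
from h import *
b=np.array([.499,.0355]); d=AD-b; d/=np.linalg.norm(d)
w=get_gripper_width(); e=AD+d*(w/2-.030-.004)
move_l([*e,.036],vel=.035); print(get_ft_force(),get_time()); hold(.3)
move_l([*AD,.036],vel=.03); hold(.2); snap("side","5");snap("wrist","5")
print(get_ft_force(),get_time())
W=get_calibration("wrist"); im=cv2.imread("pics/wrist5.png"); print(comps(blob(im,75,95,100,40),300))
E
python3 - <<'E'
import cv2,numpy as np
b=cv2.imread("pics/side5.png")[130:260,200:350]
c=cv2.imread("pics/wrist5.png")
cv2.imwrite("pics/cmb5.png",np.hstack([cv2.resize(b,(443,384)),c[:,80:430]]))
E
```

```text
[-0.37889553 -0.19632658 -0.62235755] 19.8333
[-0.24585681  0.41991684 -0.03531493] 20.8667
[([250.3, 258.2], [184, 187, 135, 141, 14695])]
```

View pics/cmb5.png

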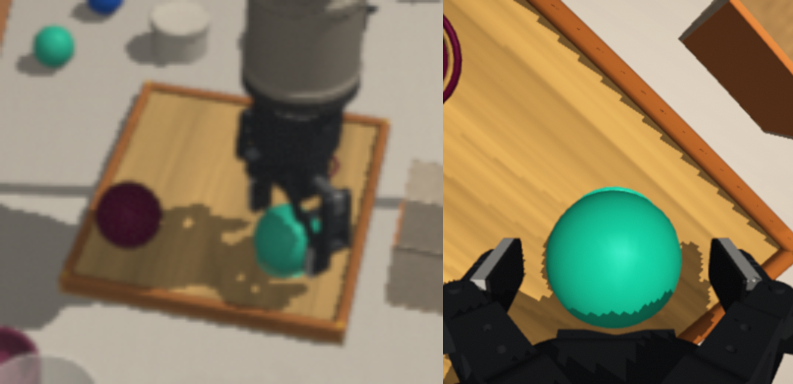

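The aqua ball sits centred between the pads with clearance on both sides, and covers its ring. I'll lift off and go to the plum ball, viewing it first.

```bash
python3 - <<'E'
from h import *
move_l([*AD,.14],vel=.12)
b=np.array([.4574,-.1117]); d=PD-b
p=[*b,.14]; r=best(p,d); move_pose(p,r); print(get_time(),get_position())
snap("wrist","6"); snap("side","6")
W=get_calibration("wrist"); im=cv2.imread("pics/wrist6.png")
for c in comps(blob(im,140,178,60,15),300): print("plum",c,onz(W,[np.add(c[1][:2],np.array(c[1][2:4])/2-.5)],.044))
for c in comps(blob(im,75,95,100,40),300): print("aqua",c,onz(W,[np.add(c[1][:2],np.array(c[1][2:4])/2-.5)],.037))
s=cv2.imread("pics/side6.png"); S=get_calibration("side")
for c in comps(blob(s,75,95,100,40)): print("aqua side",c,onz(S,[c[0]],.037))
print(onz(S,[comps(blob(s,140,178,60,15))[0][0]],.044))
E
python3 - <<'E'
import cv2,numpy as np
b=cv2.imread("pics/side6.png")[130:260,200:350]
c=cv2.imread("pics/wrist6.png")
cv2.imwrite("pics/cmb6.png",np.hstack([cv2.resize(b,(350,303)),c[40:343,60:]]))
E
```

```text
23.0833 [ 0.45778737 -0.11175295  0.13996163]
plum ([471.7, 84.0], [422, 29, 90, 109, 8025]) [[ 0.38071365 -0.26450234  0.044     ]]
plum ([26.3, 185.0], [0, 157, 48, 57, 321]) [[ 0.60729078 -0.01864274  0.044     ]]
plum ([251.4, 197.1], [212, 158, 79, 79, 4863]) [[ 0.45831659 -0.1096948   0.044     ]]
plum ([24.7, 184.0], [8, 165, 34, 38, 945]) [[ 0.60707724 -0.02022965  0.044     ]]
aqua ([98.9, 69.6], [53, 26, 94, 87, 6258]) [[ 0.59863463 -0.12515032  0.037     ]]
aqua side ([217.7, 143.5], [212, 139, 14, 11, 102]) [[0.36098767 0.15343438 0.037     ]]
aqua side ([296.9, 210.8], [286, 199, 22, 24, 409]) [[ 0.59585108 -0.12781285  0.037     ]]
[[ 0.61828579 -0.03972004  0.044     ]]
```

View pics/cmb6.png

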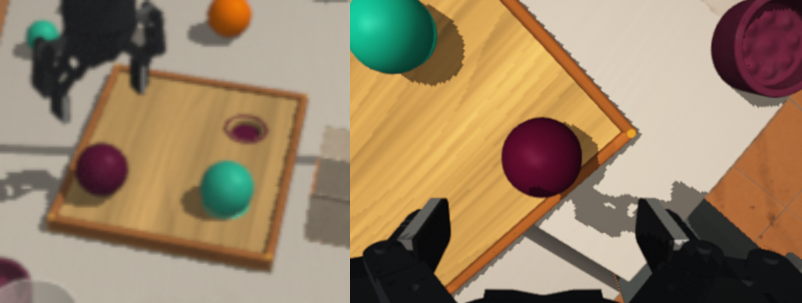

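The aqua ball rests in its dimple: wrist ray gives (0.599,-0.125), side ray (0.596,-0.128), target (0.597,-0.1255). Next is the plum ball at about (0.458,-0.111), rolled in two stages.

```bash
python3 - <<'E'
from h import *
b=np.array([.4579,-.1108]); d=PD-b; d/=np.linalg.norm(d); n=np.array([-d[1],d[0]])
r=down(d) if np.dot(Ro.from_rotvec(get_tcp_rot()).as_matrix()[:2,1],d)>0 else down(-d)
move_l([*b,.1],r,vel=.1); move_l([*b,.036],vel=.06); print(get_ft_force(),get_time())
hold(.1)
m=b+.10*d
move_l([*m,.036],vel=.035); print(get_ft_force(),get_time()); snap("wrist","7")
W=get_calibration("wrist"); P=np.array(get_position())[:2]; im=cv2.imread("pics/wrist7.png")
for c in comps(blob(im,140,178,60,15),300):
    x=onz(W,[np.add(c[1][:2],np.array([c[1][2],c[1][2]])/2-.5)],.044)[0][:2]; print(c,x,(x-P)@d*1e3,(x-P)@n*1e3,(x-PD)@n*1e3)
E
```

```text
[ 0.65248071 -0.31231578 -0.15485372] 24.95
[ 0.05310865 -0.20533697 -0.00037642] 28.0583
([63.1, 233.4], [17, 191, 94, 90, 1368]) [ 0.6147561  -0.01896066] 81.38139124504772 -12.552729236197449 -12.554111328415788
([283.6, 268.7], [213, 200, 143, 138, 15374]) [ 0.52818987 -0.05965314] -13.059591991203218 2.629196350465524 2.6278142582471866
([68.9, 232.2], [40, 204, 58, 57, 2530]) [ 0.61387606 -0.02241064] 78.7098480866752 -14.906378254505324 -14.907760346723663
```

View pics/wrist7.png

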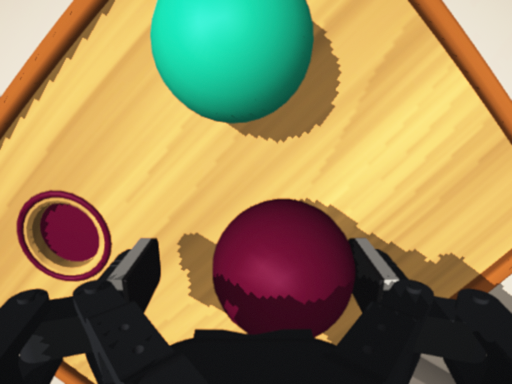

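```bash
python3 - <<'E'
from h import *
W=get_calibration("wrist"); print("ring",onz(W,[[64,235.5]],.014))
b=np.array([.4579,-.1108]); d=PD-b; d/=np.linalg.norm(d); n=np.array([-d[1],d[0]])
w=get_gripper_width(); e=PD+d*(w/2-.030-.004)-n*.002
move_l([*e,.036],vel=.035); print(get_ft_force(),get_time()); hold(.3)
move_l([*PD,.036],vel=.03); hold(.2); snap("side","8");snap("wrist","8")
print(get_ft_force(),get_time())
im=cv2.imread("pics/wrist8.png"); print(comps(blob(im,140,178,60,15),300))
E
python3 - <<'E'
import cv2,numpy as np
b=cv2.imread("pics/side8.png")[130:260,200:350]
c=cv2.imread("pics/wrist8.png")
cv2.imwrite("pics/cmb8.png",np.hstack([cv2.resize(b,(350,303)),c[40:343,60:]]))
E
```

```text
ring [[0.62374829 0.00249646 0.014     ]]
[-0.08053729 -0.54379741  0.25596297] 31.3667
[0.0642613  0.429607   1.04552116] 32.4167
[([251.4, 261.8], [185, 191, 134, 140, 14489])]
```

View pics/cmb8.png

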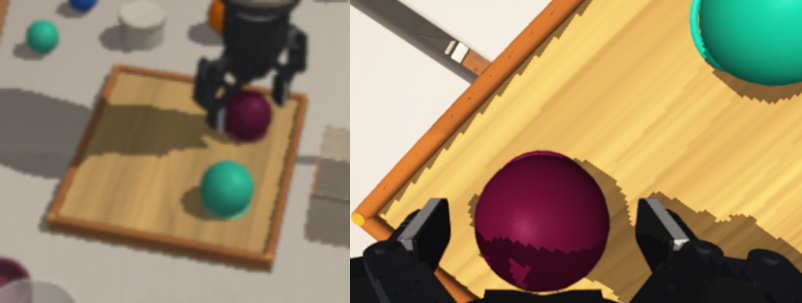

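The plum ball is centred between the pads at (251,262), with the same apparent size as the seated aqua ball. I'll lift off, back away and do a final check.

```bash
python3 - <<'E'
from h import *
move_l([*PD,.16],vel=.12); move_pose([.40,.32,.25],best([.40,.32,.25],[0,1])); hold(.3)
t=snap("top","9");s=snap("side","9");hold(.7);t2=snap("top","10");print(get_time(),get_position())
T=get_calibration("top");S=get_calibration("side")
for im in(t,t2):
  for c in comps(blob(im,75,95,100,40))+comps(blob(im,140,178,60,15)): print(c[0],c[1][4],onz(T,[c[0]],.037)[0,:2])
print("side")
for c in comps(blob(s,75,95,100,40))+comps(blob(s,140,178,60,15)): print(c[0],c[1][4],onz(S,[c[0]],.037)[0,:2])
a=t2[100:270,110:320];b=s[100:270,180:390]
cv2.imwrite("pics/cmb9.png",cv2.resize(np.hstack([a,b]),None,fx=1.9,fy=1.9,interpolation=cv2.INTER_CUBIC))
E
```

```text
36.2333 [0.40000979 0.32001261 0.24999504]
[278.8, 153.2] 307 [ 0.59717473 -0.1251883 ]
[172.9, 243.1] 177 [0.36099904 0.16169188]
[499.0, 283.5] 752 [ 0.23764872 -0.69965172]
[231.7, 144.6] 282 [0.62328051 0.00210913]
[360.9, 198.7] 656 [ 0.46953956 -0.34212765]
[339.0, 240.6] 659 [ 0.35943096 -0.27874955]
[278.8, 153.2] 307 [ 0.59717473 -0.1251883 ]
[172.9, 243.1] 176 [0.36099904 0.16169188]
[499.0, 283.6] 751 [ 0.23738886 -0.6996321 ]
[231.6, 144.6] 282 [0.62328574 0.00238082]
[361.0, 198.7] 656 [ 0.46953441 -0.34239661]
[339.0, 240.6] 659 [ 0.35943096 -0.27874955]
side
[230.5, 79.8] 66 [0.36404994 0.55039789]
[217.8, 145.0] 140 [0.36213255 0.14579279]
[296.9, 210.8] 412 [ 0.59585108 -0.12781285]
[305.7, 179.1] 332 [6.22092022e-01 3.10583532e-04]
[192.3, 253.0] 517 [ 0.34965968 -0.28342096]
[244.5, 280.5] 792 [ 0.4766922  -0.35693945]
```

View pics/cmb9.png

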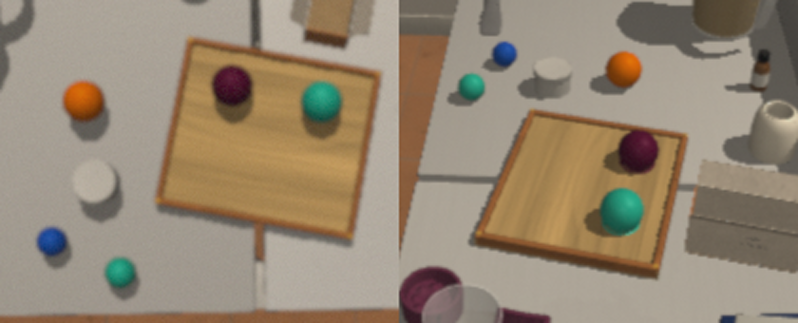

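Both balls sit within about 2 mm of their dimple centres and did not move between views. The tin is upright on bare worktop and the moulds are where they started.

```bash
python3 -c "
from plant import *
hand_in();print(get_time())"
```

```text
the job is handed in; nothing more can be done
the job is handed in; nothing more can be done
```

I moved the tin off the board, rolled both balls into their dimples and handed the job in with the robot clock at about 36 s of the 72 s allowed.

- **Tin:** I gripped it from above with the fingers along the board's y. It now stands upright on the bare worktop at about (0.49, 0.20). It met the worktop with about 17 N, more than the 2.5 N I was watching for.
- **Balls:** I rolled each one at about 35 mm/s inside the open fingers, never closing them on the wax. The aqua ball went first, then the plum; the wrist force read under 1 N while pushing.
- **Last checks:** In the top view both balls were within 1 mm of their dimple centres, and unchanged between two pictures about 0.7 s apart. The side camera put the aqua ball about 2.5 mm off and the plum about 2 mm, which is about the calibration error.
- **Other things:** The plum moulds and the small aqua ball showed no movement in the pictures. I checked the ivory heart mould and the orange and blue balls by eye only.

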